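# Close up the dental instrument chest

## Robot

A 7-joint arm with a two-finger parallel gripper is mounted at the origin on the work surface. World frame = base frame: x ahead of the robot, y to its left, z up, the work surface at z = 0. Lengths are in mm, angles in rad, forces in N, time in s.
With the tool pointing down it reaches from about 400 to 875 mm from the base axis. Payload 4.4 kg.
Tool frame: the origin (TCP) lies at the very end of the fingers, on their centre line; the grasp point (between the pads) lies 19 mm behind it; z points along the fingers, y is the line along which they close (so a half turn about z gives the same grasp; the last joint's range is limited). The gripper opens to 85 mm and grips with 20 to 120 N. Pads are 22 mm wide; open, the fingers measure 114 mm over their backs; the gripper's body (76 mm by 85 mm) begins 54 mm behind the grasp point. The pads swing forward as they close: fully open they stand 13 mm farther back than shut.
Start: joints at [-1.202, 0.628, 0.038, 1.517, -0.027, 0.996, -0.02], TCP at [273.778, 589.545, 231.313] pointing down, gripper open.
Joint ranges: [-3.06, 3.06], [-0.37, 2.12], [-1.25, 1.32], [0.18, 2.47], [-1.1, 4.24], [0.23, 1.98], [-2.94, 2.94]. Speed limits (rad/s): [2.57, 2.57, 3.14, 3.14, 3.14, 3.14, 3.14].

## Interface

Orientations are given as [roll, pitch, yaw] about the fixed x, y, z axes, in that order (R = Rz(yaw) Ry(pitch) Rx(roll)).
In Python, from cell import ctrl gives the robot as it stands.
- The arm moves only by the tool jog_arm, never from a script. Its argument "plan" is a list of rows, each an object of numbers: "tx", "ty", "tz": the shift along the tool's x, y, z as a fraction of full scale; "wx", "wy", "wz": the turn, a rotation vector about the tool's x, y, z as a fraction of full scale; "claw": the closure, from 0 (fully open) to 1 (shut). In form: [{"tx": .., "ty": .., "tz": .., "wx": .., "wy": .., "wz": .., "claw": ..}, ...]. A call has 1 to 12 rows; each row is the pose to reach, as a shift and turn from the pose commanded when the call began, along the tool's axes at that moment; what a row does not reach only later rows make up. Full scale, the value 1, is 300 mm for a shift and 90 degrees for a turn. A row lasts 1/10 s, in which the tool goes at most 50 mm and 8.59 degrees, less where a joint would pass 70% of its speed; a pose out of reach is approached as far as the arm can. A call with a number of a shift or a turn outside -1 to 1 is refused whole. A call with a gripper value outside its range is refused whole. The fingers move at their own pace and stop on an object; the grip force is fixed at half the most. Time passes only in rows, so rows that repeat a pose let the fingers close. It gives the time, the measured TCP pose, the force, the opening and the grip force at its end, in the units of the state.
- ctrl.read_state(): the state, without advancing time (a new reading comes with each control period).
- ctrl.get_image(name): name is "scene" or "top"; returns a dict with "img" (384x512x3 uint8, red, green, blue), "depth" (384x512 float32, mm along the optical axis (not along the pixel's ray), 0 where there is no reading), "fx", "fy", "cx", "cy" (pixels), "position" and "orientation" of the camera in the world. Camera axes: x right, y down, z forward; pixel columns grow to the right and rows downward; lengths in mm; the calibration is good to about 2 mm. A picture is of the moment at which its call begins.
- ctrl.finish_job(): hands the job in; it is judged then, once.
Trained networks look in a picture, given as the dict that the camera call returned (one of the last four; its "shot" number tells which), for a name from the list of things; names that differ only in an ending like _2 or _b are one class to them, and where a whole thing is asked for, a point or a joint stands for the part that bears it (a point fixed in the world has none). Each returns a list of dicts, best first, with "score" (0 to 1); they miss things now and then, are a little off and sometimes report something else, mostly with a low value. They report only what shows in the picture. A call takes as long as a camera call.
- ctrl.trace(picture, thing): "pixels" (384x512 bool, what is visible of it) and "extent" ([centre column, centre row, width, height] in pixels, round what is visible of it).
The state is a dict: "clock": time; "qpos": joint angles; "qd": joint speeds; "tau": joint torques, N m; "eef_pos": TCP position; "tool_rot": TCP orientation; "force": force on the tool from outside, world axes, zero at the start; "torque": the same for the moment, N m; "width": finger opening in mm; "gripper_force": force on a finger pad.
Only numpy, scipy, OpenCV 4.12 (cv2) and the standard library are available. Lean on these libraries where they do the work, as an engineer would, in place of code of your own. Each camera call takes 0.05 s, during which the arm holds its last target. There are 200 camera calls.

## Task

Close up the small instrument chest on the worktop: with the fingertips, push both of its open drawers fully home, and only then push its lid down shut, so that the lid's lip drops in front of the drawers. Only push, gently and without slamming: do not grip, pull or lift anything, and leave the things standing round the chest where they are. Finish with the hand clear of everything.

Things in the scene. Friction and masses are not known exactly. Their poses are not given: they have to be found in the camera images.
- chest: Cream laminate chest fixed to the worktop, 170 mm deep (x), 300 mm wide (y), 90 mm high under its lid. Origin: centre of its underside, on the worktop. Its x axis points from the drawer fronts to the back, y to its left seen from the robot, z up. The flush front face is at x = -85 mm. Two drawers side by side fill the lower part; above them is a shallow open tray, covered by the lid.
- left_drawer (a joint): How far the left drawer (at chest y = +73 mm) is pulled out of the chest along the chest's -x, in m; 0 is fully home. Slides with about 1.5 N of friction, stays where it is left, and ends against a rubber-cushioned stop at 0. It starts 30 to 75 mm out.
- right_drawer (a joint): The same for the right drawer (at chest y = -73 mm).
- left_drawer_bar (a point): Centre of the left drawer's handle: a level round steel bar along the chest's y, 90 mm long, 11 mm thick, 35 mm in front of the drawer's front and 50 mm above the worktop; it moves with the drawer. The front behind it is 134 mm wide, 14 to 72 mm above the worktop. Push bar or front from outside; the bar's rear (left_drawer_c8) and the front's lining (left_drawer_c9) are not touched then.
- right_drawer_bar (a point): The same point of the right drawer's handle (inner side: right_drawer_c8, right_drawer_c9).
- lid (a joint): Opening angle of the lid, in rad: 0 is shut (flat on the chest), growing as it opens upward. The hinge is stiff: the lid stays at any angle, and a push of 2 to 5 N near its free edge moves it. It starts at 0.8 to 1.15 rad.
- lid_hinge (a point): Middle of the lid's hinge line, along the chest's y at the top of its back (chest x = +85 mm, 90 mm above the worktop). The lid is a panel 8 mm thick, 304 mm wide, reaching 179 mm from the hinge, with a lip 18 mm deep under its free edge. Shut, it lies level, reaching towards the robot; open, it leans up, its outer face looking up and away from the robot.
- lid_point (a point): Point on the lid's outer (upper) face, mid-width, 140 mm from the hinge line: a good place to push. Its z axis is the outer face's normal, its x axis points along the panel towards the hinge. The lining of the lid's inner face (lid_c2) and of its lip (lid_c3) is touched only by gripping or lifting it.
- bottle: Bystander: loose white drinks bottle, 66 mm across, 210 mm tall, standing left of the chest. Origin: centre of its underside.
- glove_box: Bystander: loose brown card box, 120 x 100 x 80 mm high, right of the chest. Origin: centre of its underside.
- jar: Bystander: loose clear jar with a lid, 56 mm across, 70 mm tall, in front of the chest to the right. Origin: centre of its underside.
- block: Bystander: loose steel bur block 60 x 90 x 22 mm high, with short pins, in front of the chest to the left. Origin: centre of its underside.

How it is judged:
By the outcome, as a careful person would: the job done as asked, in the order asked, and still so for the second after the job is handed in, with the robot touching nothing.
It also fails if it takes over 58 s, if anything falls off the work surface, if the arm or the gripper's body presses on something with over 40 N, if the wrist force passes 120 N, or if a joint passes its speed limit or range.

## Working session

There is one attempt and no reset: what is moved stays moved. The work goes in short steps, Python scripts to look and compute and a tool call to move; the robot and the scene stay as the last step left them, time stands still between calls to the robot, and variables do not carry over. Pictures are saved under pics/ and viewed, at most 10 in all, crops included, and the job is handed in when it is done.

Besides the shell and the picture viewer there is one more tool, called after "Emit:" as a command line: name --argument value ..., lists and objects as JSON in quotes. jog_arm: Moves the arm, as the interface text tells. Shift numbers are shares of 300 mm and turn numbers shares of 90 degrees, none past 1 either way. Its arguments: {"type":"object","properties":{"plan":{"type":"array"}},"required":["plan"]}

```bash
mkdir -p pics; cat > h.py <<'E'
import numpy as np, cv2
from cell import ctrl
from scipy.spatial.transform import Rotation as R
def cam2w(p):
    o=np.array(p["orientation"]); 
    return (R.from_euler('xyz',o).as_matrix() if o.shape==(3,) else (o if o.shape==(3,3) else R.from_quat(o).as_matrix()))
def cloud(p):
    d=p["depth"]; v,u=np.mgrid[:384,:512]
    c=np.stack([(u-p["cx"])/p["fx"]*d,(v-p["cy"])/p["fy"]*d,d],-1)
    return c@cam2w(p).T+np.array(p["position"])
def save(p,n): cv2.imwrite(f"pics/{n}.png",p["img"][...,::-1])
E
python3 - <<'E'
from h import *
s=ctrl.read_state();print(s["clock"],s["eef_pos"],s["tool_rot"],s["width"])
ims=[]
for n in("scene","top"):
    p=ctrl.get_image(n);ims.append(p["img"]);W=cloud(p);print(n,p["position"],p["orientation"])
    np.savez(f"{n}.npz",W=W,img=p["img"],d=p["depth"])
    for t in("chest","left_drawer","right_drawer","left_drawer_bar","lid","bottle","glove_box","jar","block"):
        for r in ctrl.trace(p,t)[:2]:
            m=r["pixels"]&(p["depth"]>0);q=W[m]
            print(t,round(r["score"],2),np.round(r["extent"]),m.sum(),np.round(np.percentile(q,[3,50,97],axis=0)).tolist() if m.sum() else "")
im=np.vstack(ims)
cv2.imwrite("pics/a.png",cv2.resize(ims[0],(800,600))[...,::-1]);cv2.imwrite("pics/b.png",cv2.resize(ims[1],(800,600))[...,::-1])
E
```

```text
0.0 [273.51307882 588.95944412 230.38619213] [-3.13969075e+00  2.10902597e-05  2.70679812e+00] 85.31478695375493
scene [488.80570839 778.44989978 848.79414465] [-2.34446378  0.01484115 -3.0188341 ]
chest 0.69 [221. 141.  67. 111.] 2631 [[631.0, -226.0, 101.0], [678.0, -56.0, 200.0], [749.0, 61.0, 239.0]]
chest 0.66 [244. 157. 112. 149.] 8441 [[515.0, -231.0, 15.0], [634.0, -43.0, 79.0], [741.0, 61.0, 237.0]]
left_drawer 0.9 [283. 198.  42.  53.] 1089 [[496.0, -77.0, 18.0], [551.0, -12.0, 42.0], [580.0, 49.0, 73.0]]
left_drawer 0.57 [221. 139.  65. 115.] 2702 [[631.0, -230.0, 98.0], [677.0, -59.0, 200.0], [749.0, 61.0, 239.0]]
right_drawer 0.61 [283. 156.  31.  43.] 628 [[508.0, -223.0, 19.0], [552.0, -162.0, 51.0], [579.0, -96.0, 73.0]]
left_drawer_bar 0.66 [281. 198.  41.  52.] 1091 [[496.0, -77.0, 17.0], [551.0, -11.0, 41.0], [580.0, 49.0, 73.0]]
lid 0.88 [222. 140.  67. 119.] 2630 [[631.0, -225.0, 101.0], [676.0, -57.0, 203.0], [748.0, 61.0, 239.0]]
bottle 0.76 [219. 221.  34.  82.] 1998 [[636.0, 130.0, 10.0], [661.0, 162.0, 130.0], [691.0, 173.0, 211.0]]
glove_box 0.66 [261. 114.
[... 778 characters left out ...]
2.0, 21.0], [633.0, -88.0, 83.0], [738.0, 50.0, 238.0]]
lid 0.58 [293. 154. 128.  34.] 4156 [[629.0, -235.0, 92.0], [674.0, -91.0, 202.0], [749.0, 54.0, 239.0]]
bottle 0.78 [203. 166.  24.  39.] 789 [[634.0, 108.0, 26.0], [650.0, 133.0, 156.0], [684.0, 164.0, 214.0]]
glove_box 0.89 [388. 175.  40.  49.] 1975 [[601.0, -406.0, 12.0], [653.0, -353.0, 79.0], [716.0, -310.0, 85.0]]
glove_box 0.57 [295. 156. 126.  38.] 4005 [[629.0, -232.0, 101.0], [673.0, -90.0, 204.0], [746.0, 50.0, 239.0]]
jar 0.69 [383. 244.  22.  19.] 409 [[450.0, -366.0, 10.0], [473.0, -338.0, 68.0], [498.0, -319.0, 75.0]]
block 0.71 [203. 257.  37.  26.] 706 [[404.0, 105.0, 15.0], [434.0, 147.0, 22.0], [465.0, 190.0, 31.0]]
```

View pics/a.png

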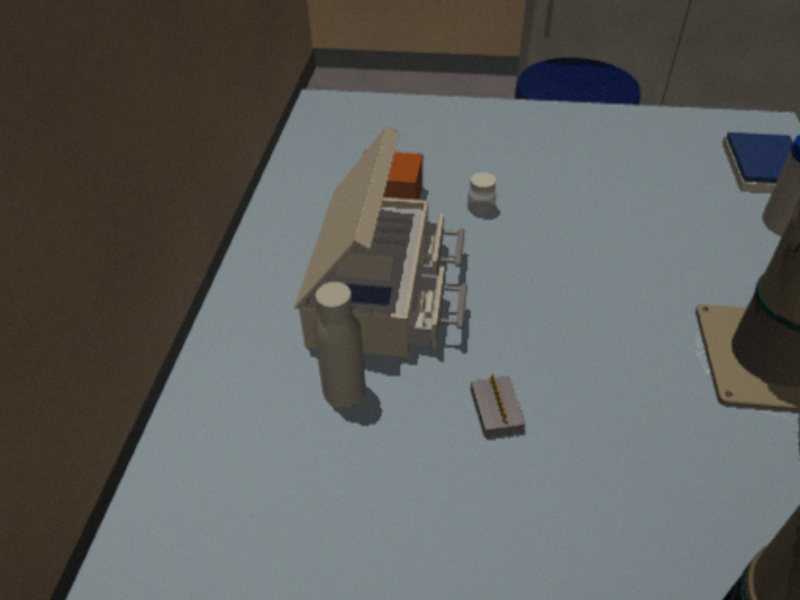

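View pics/b.png

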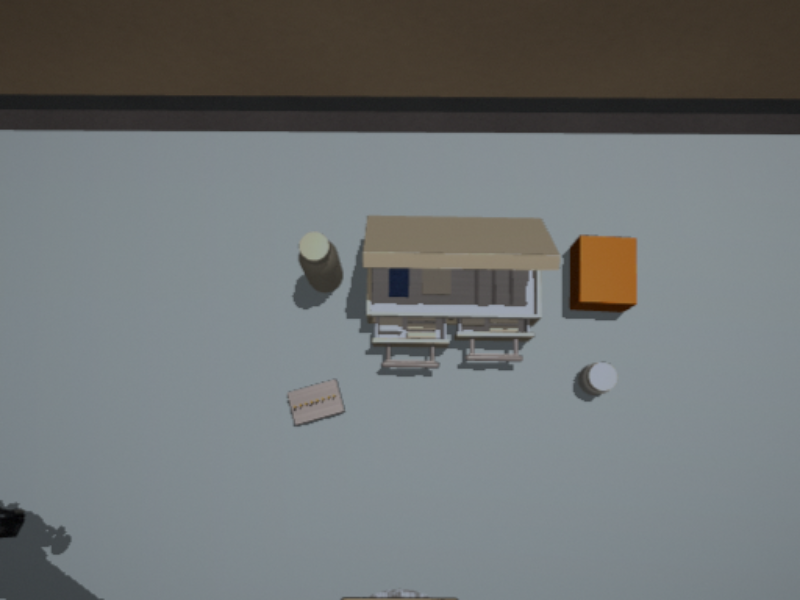

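The top view shows the chest at about (365–560, 215–365), with its bars at rows 362 and 355 (800 px scale) and the lid open towards the top. The bottle is at (320, 260), the box at (605, 272), the jar at (600, 377) and the block at (316, 402). Next I'll measure the chest's yaw, its front, the bars and the lid angle.

```bash
python3 - <<'E'
from h import *
from h import R
for n in("top","scene"):
    W=np.load(n+".npz")["W"].reshape(-1,3)
    x,y,z=W.T
    def fit(m,deg=1):
        c=np.polyfit(y[m],x[m],1)
        for _ in range(5):
            r=x[m]-np.polyval(c,y[m]); k=abs(r)<8; c=np.polyfit(y[m][k],x[m][k],1)
        return np.round([c[0],np.polyval(c,-86),k.sum()],3)
    print(n,"rim",fit((z>80)&(z<96)&(x>560)&(x<605)&(y>-235)&(y<60)))
    for nm,a,b in(("L",-85,60),("R",-235,-90)):
        m=(z>40)&(z<62)&(x>470)&(x<540)&(y>a)&(y<b)
        print(nm,"bar",m.sum(),np.round(np.percentile(W[m],[3,50,97],axis=0)).tolist())
        m=(z>62)&(z<80)&(x>515)&(x<575)&(y>a)&(y<b)
        print(nm,"front",m.sum(),np.round(np.percentile(W[m],[3,50,97],axis=0)).tolist())
    m=(z>110)&(z<245)&(x>600)&(x<760)&(y>-240)&(y<70)
    q=W[m];c=np.zeros(3);A=np.c_[q[:,:2],np.ones(len(q))];k=np.ones(len(q),bool)
    for _ in range(8):
        c=np.linalg.lstsq(A[k],q[k,2],rcond=None)[0];k=abs(A@c-q[:,2])<6
    print("lid",c,k.sum(),len(q),"angle",np.arctan(np.hypot(*c[:2])),"yaw",np.arctan2(c[1],c[0]), np.round(np.percentile(q[k],[1,99],axis=0)))
    m=(z>80)&(z<100)&(x>560)&(x<770)&(y>-260)&(y<80);print(np.round(np.percentile(W[m],[1,99],axis=0)))
E
```

```text
top rim [1.30000e-02 5.77678e+02 3.15000e+02]
L bar 265 [[492.0, -65.0, 44.0], [501.0, -15.0, 54.0], [532.0, 34.0, 59.0]]
L front 168 [[531.0, -80.0, 64.0], [534.0, -10.0, 72.0], [540.0, 47.0, 77.0]]
R bar 222 [[504.0, -207.0, 49.0], [512.0, -162.0, 54.0], [537.0, -118.0, 59.0]]
R front 196 [[543.0, -225.0, 65.0], [548.0, -158.0, 72.0], [575.0, -101.0, 79.0]]
lid [-1.37944517e+00  1.49703138e-02  1.13349332e+03] 2745 3785 angle 0.9435625633023135 yaw 3.1307406629097723 [[ 644. -237.  111.]
 [ 740.   57.  242.]]
[[ 574. -240.   80.]
 [ 750.   58.   99.]]
scene rim [1.30000e-02 5.79806e+02 2.16000e+02]
L bar 243 [[494.0, -59.0, 45.0], [504.0, -6.0, 54.0], [536.0, 50.0, 58.0]]
L front 134 [[533.0, -76.0, 65.0], [537.0, -7.0, 72.0], [541.0, 50.0, 75.0]]
R bar 154 [[506.0, -204.0, 47.0], [514.0, -154.0, 55.0], [537.0, -114.0, 58.0]]
R front 107 [[545.0, -221.0, 63.0], [549.0, -153.0, 72.0], [553.0, -94.0, 75.0]]
lid [-1.37550655e+00  1.08119720e-02  1.13311495e+03] 1765 2496 angle 0.9421899299724277 yaw 3.1337324588996087 [[ 646. -236.  111.]
 [ 742.   62.  241.]]
[[ 576. -237.   80.]
 [ 751.   62.   99.]]
```

The chest yaw is about -0.013 rad, with its front at x≈576 and its centre at about (660, -87). The left drawer is about 42 mm out and the right about 30 mm. The lid is at about 0.943 rad. I'll close the fingers and travel to the front of the left drawer.

Emit:
jog_arm --plan '[{"tx":-0.695,"ty":-0.78,"tz":0,"wz":-0.27,"claw":1},{"tx":-0.695,"ty":-0.78,"tz":0,"wz":-0.27,"claw":1},{"tx":-0.695,"ty":-0.78,"tz":0,"wz":-0.27,"claw":1},{"tx":-0.695,"ty":-0.78,"tz":0,"wz":-0.27,"claw":1},{"tx":-0.695,"ty":-0.78,"tz":0,"wz":-0.27,"claw":1},{"tx":-0.695,"ty":-0.78,"tz":0,"wz":-0.27,"claw":1},{"tx":-0.695,"ty":-0.78,"tz":0,"wz":-0.27,"claw":1},{"tx":-0.695,"ty":-0.78,"tz":0,"wz":-0.27,"claw":1},{"tx":-0.695,"ty":-0.78,"tz":0,"wz":-0.27,"claw":1}]'

```text
invalid input at $.plan[0]: expected keys tx, ty, tz, wx, wy, wz, claw
```

Emit:
jog_arm --plan '[{"tx":-0.695,"ty":-0.78,"tz":0,"wx":0,"wy":0,"wz":-0.27,"claw":1},{"tx":-0.695,"ty":-0.78,"tz":0,"wx":0,"wy":0,"wz":-0.27,"claw":1},{"tx":-0.695,"ty":-0.78,"tz":0,"wx":0,"wy":0,"wz":-0.27,"claw":1},{"tx":-0.695,"ty":-0.78,"tz":0,"wx":0,"wy":0,"wz":-0.27,"claw":1},{"tx":-0.695,"ty":-0.78,"tz":0,"wx":0,"wy":0,"wz":-0.27,"claw":1},{"tx":-0.695,"ty":-0.78,"tz":0,"wx":0,"wy":0,"wz":-0.27,"claw":1},{"tx":-0.695,"ty":-0.78,"tz":0,"wx":0,"wy":0,"wz":-0.27,"claw":1},{"tx":-0.695,"ty":-0.78,"tz":0,"wx":0,"wy":0,"wz":-0.27,"claw":1},{"tx":-0.695,"ty":-0.78,"tz":0,"wx":0,"wy":0,"wz":-0.27,"claw":1},{"tx":-0.695,"ty":-0.78,"tz":0,"wx":0,"wy":0,"wz":-0.27,"claw":1}]'

```text
clock: 2.0
eef_pos: [363.8, 291.7, 231.4]
tool_rot: [3.14, 0.0, 3.134]
force: [-0.3, 0.4, 0.2]
width: -0.1
gripper_force: 0.0
```

Emit:
jog_arm --plan '[{"tx":-0.3,"ty":-1,"tz":0,"wx":0,"wy":0,"wz":0,"claw":1},{"tx":-0.3,"ty":-1,"tz":0,"wx":0,"wy":0,"wz":0,"claw":1},{"tx":-0.3,"ty":-1,"tz":0,"wx":0,"wy":0,"wz":0,"claw":1},{"tx":-0.3,"ty":-1,"tz":0,"wx":0,"wy":0,"wz":0,"claw":1},{"tx":-0.3,"ty":-1,"tz":0,"wx":0,"wy":0,"wz":0,"claw":1},{"tx":-0.3,"ty":-1,"tz":0,"wx":0,"wy":0,"wz":0,"claw":1},{"tx":-0.3,"ty":-1,"tz":0,"wx":0,"wy":0,"wz":0,"claw":1},{"tx":-0.3,"ty":-1,"tz":0.3,"wx":0,"wy":0,"wz":0,"claw":1},{"tx":-0.3,"ty":-1,"tz":0.64,"wx":0,"wy":0,"wz":0,"claw":1},{"tx":-0.3,"ty":-1,"tz":0.64,"wx":0,"wy":0,"wz":0,"claw":1},{"tx":-0.3,"ty":-1,"tz":0.64,"wx":0,"wy":0,"wz":0,"claw":1},{"tx":-0.3,"ty":-1,"tz":0.64,"wx":0,"wy":0,"wz":0,"claw":1}]'

```text
clock: 3.2
eef_pos: [445.7, -9.5, 33.3]
tool_rot: [-3.142, -0.017, 3.134]
force: [0.8, -0.6, 0.4]
width: 0.1
gripper_force: 0.0
```

Emit:
jog_arm --plan '[{"tx":-0.04,"ty":0,"tz":0,"wx":0,"wy":0,"wz":0,"claw":1},{"tx":-0.06,"ty":0,"tz":0,"wx":0,"wy":0,"wz":0,"claw":1},{"tx":-0.075,"ty":0,"tz":0,"wx":0,"wy":0,"wz":0,"claw":1},{"tx":-0.09,"ty":0,"tz":0,"wx":0,"wy":0,"wz":0,"claw":1},{"tx":-0.1,"ty":0,"tz":0,"wx":0,"wy":0,"wz":0,"claw":1},{"tx":-0.11,"ty":0,"tz":0,"wx":0,"wy":0,"wz":0,"claw":1},{"tx":-0.12,"ty":0,"tz":0,"wx":0,"wy":0,"wz":0,"claw":1},{"tx":-0.13,"ty":0,"tz":0,"wx":0,"wy":0,"wz":0,"claw":1},{"tx":-0.14,"ty":0,"tz":0,"wx":0,"wy":0,"wz":0,"claw":1},{"tx":-0.15,"ty":0,"tz":0,"wx":0,"wy":0,"wz":0,"claw":1}]'

```text
clock: 4.2
eef_pos: [496.2, -11.9, 39.3]
tool_rot: [3.142, -0.0, 3.131]
force: [-2.2, 1.4, 1.8]
width: 0.4
gripper_force: 0.8
```

Emit:
jog_arm --plan '[{"tx":-0.01,"ty":0,"tz":0,"wx":0,"wy":0,"wz":0,"claw":1},{"tx":-0.02,"ty":0,"tz":0,"wx":0,"wy":0,"wz":0,"claw":1},{"tx":-0.03,"ty":0,"tz":0,"wx":0,"wy":0,"wz":0,"claw":1},{"tx":-0.04,"ty":0,"tz":0,"wx":0,"wy":0,"wz":0,"claw":1},{"tx":-0.05,"ty":0,"tz":0,"wx":0,"wy":0,"wz":0,"claw":1},{"tx":-0.06,"ty":0,"tz":0,"wx":0,"wy":0,"wz":0,"claw":1},{"tx":-0.07,"ty":0,"tz":0,"wx":0,"wy":0,"wz":0,"claw":1}]'

```text
clock: 4.9
eef_pos: [517.3, -12.1, 39.3]
tool_rot: [3.142, -0.0, 3.131]
force: [-1.6, 2.2, 0.9]
width: -0.3
gripper_force: 0.8
```

Emit:
jog_arm --plan '[{"tx":-0.007,"ty":0,"tz":0,"wx":0,"wy":0,"wz":0,"claw":1},{"tx":-0.014,"ty":0,"tz":0,"wx":0,"wy":0,"wz":0,"claw":1},{"tx":-0.02,"ty":0,"tz":0,"wx":0,"wy":0,"wz":0,"claw":1},{"tx":-0.025,"ty":0,"tz":0,"wx":0,"wy":0,"wz":0,"claw":1},{"tx":-0.025,"ty":0,"tz":0,"wx":0,"wy":0,"wz":0,"claw":1}]'

```text
clock: 5.4
eef_pos: [525.0, -12.3, 39.3]
tool_rot: [3.142, 0.001, 3.131]
force: [-0.9, 0.3, 0.4]
width: -0.1
gripper_force: 0.3
```

Emit:
jog_arm --plan '[{"tx":-0.005,"ty":0,"tz":0,"wx":0,"wy":0,"wz":0,"claw":1},{"tx":-0.01,"ty":0,"tz":0,"wx":0,"wy":0,"wz":0,"claw":1},{"tx":-0.01,"ty":0,"tz":0,"wx":0,"wy":0,"wz":0,"claw":1}]'

```text
clock: 5.7
eef_pos: [525.4, -12.4, 39.1]
tool_rot: [-3.141, -0.004, 3.131]
force: [-5.7, 1.0, 4.1]
width: 0.2
gripper_force: 2.7
```

Emit:
jog_arm --plan '[{"tx":-0.005,"ty":0,"tz":0,"wx":0,"wy":0,"wz":0,"claw":1},{"tx":-0.01,"ty":0,"tz":0,"wx":0,"wy":0,"wz":0,"claw":1},{"tx":-0.01,"ty":0,"tz":0,"wx":0,"wy":0,"wz":0,"claw":1}]'

```text
clock: 6.0
eef_pos: [525.4, -12.5, 38.8]
tool_rot: [-3.141, -0.01, 3.131]
force: [-9.6, 0.9, 6.2]
width: 0.1
gripper_force: 5.0
```

Emit:
jog_arm --plan '[{"tx":0.02,"ty":0,"tz":0,"wx":0,"wy":0,"wz":0,"claw":1},{"tx":0.1,"ty":0,"tz":0,"wx":0,"wy":0,"wz":0,"claw":1},{"tx":0.22,"ty":0,"tz":0,"wx":0,"wy":0,"wz":0,"claw":1},{"tx":0.22,"ty":0,"tz":0,"wx":0,"wy":0,"wz":0,"claw":1},{"tx":0.22,"ty":-0.1,"tz":0,"wx":0,"wy":0,"wz":0,"claw":1},{"tx":0.22,"ty":-0.25,"tz":0,"wx":0,"wy":0,"wz":0,"claw":1},{"tx":0.22,"ty":-0.4,"tz":0,"wx":0,"wy":0,"wz":0,"claw":1},{"tx":0.22,"ty":-0.493,"tz":0,"wx":0,"wy":0,"wz":0,"claw":1},{"tx":0.22,"ty":-0.493,"tz":0,"wx":0,"wy":0,"wz":0,"claw":1},{"tx":0.18,"ty":-0.493,"tz":0,"wx":0,"wy":0,"wz":0,"claw":1},{"tx":0.17,"ty":-0.493,"tz":0,"wx":0,"wy":0,"wz":0,"claw":1}]'

```text
clock: 7.1
eef_pos: [480.6, -159.5, 39.6]
tool_rot: [-3.142, 0.004, 3.131]
force: [-0.3, 1.0, 0.5]
width: -0.0
gripper_force: 0.0
```

Emit:
jog_arm --plan '[{"tx":-0.01,"ty":0,"tz":0,"wx":0,"wy":0,"wz":0,"claw":1},{"tx":-0.02,"ty":0,"tz":0,"wx":0,"wy":0,"wz":0,"claw":1},{"tx":-0.03,"ty":0,"tz":0,"wx":0,"wy":0,"wz":0,"claw":1},{"tx":-0.04,"ty":0,"tz":0,"wx":0,"wy":0,"wz":0,"claw":1},{"tx":-0.05,"ty":0,"tz":0,"wx":0,"wy":0,"wz":0,"claw":1},{"tx":-0.06,"ty":0,"tz":0,"wx":0,"wy":0,"wz":0,"claw":1},{"tx":-0.07,"ty":0,"tz":0,"wx":0,"wy":0,"wz":0,"claw":1},{"tx":-0.08,"ty":0,"tz":0,"wx":0,"wy":0,"wz":0,"claw":1},{"tx":-0.09,"ty":0,"tz":0,"wx":0,"wy":0,"wz":0,"claw":1},{"tx":-0.1,"ty":0,"tz":0,"wx":0,"wy":0,"wz":0,"claw":1},{"tx":-0.11,"ty":0,"tz":0,"wx":0,"wy":0,"wz":0,"claw":1},{"tx":-0.12,"ty":0,"tz":0,"wx":0,"wy":0,"wz":0,"claw":1}]'

```text
clock: 8.3
eef_pos: [514.1, -159.9, 39.2]
tool_rot: [3.141, -0.0, 3.131]
force: [-2.2, 0.4, 1.0]
width: 0.0
gripper_force: 0.8
```

Emit:
jog_arm --plan '[{"tx":-0.006,"ty":0,"tz":0,"wx":0,"wy":0,"wz":0,"claw":1},{"tx":-0.012,"ty":0,"tz":0,"wx":0,"wy":0,"wz":0,"claw":1},{"tx":-0.018,"ty":0,"tz":0,"wx":0,"wy":0,"wz":0,"claw":1},{"tx":-0.024,"ty":0,"tz":0,"wx":0,"wy":0,"wz":0,"claw":1},{"tx":-0.024,"ty":0,"tz":0,"wx":0,"wy":0,"wz":0,"claw":1}]'

```text
clock: 8.8
eef_pos: [521.7, -160.1, 39.3]
tool_rot: [-3.142, 0.001, 3.131]
force: [-1.1, 0.4, 0.3]
width: -0.2
gripper_force: 0.4
```

Emit:
jog_arm --plan '[{"tx":-0.005,"ty":0,"tz":0,"wx":0,"wy":0,"wz":0,"claw":1},{"tx":-0.01,"ty":0,"tz":0,"wx":0,"wy":0,"wz":0,"claw":1},{"tx":-0.015,"ty":0,"tz":0,"wx":0,"wy":0,"wz":0,"claw":1},{"tx":-0.02,"ty":0,"tz":0,"wx":0,"wy":0,"wz":0,"claw":1},{"tx":-0.02,"ty":0,"tz":0,"wx":0,"wy":0,"wz":0,"claw":1}]'

```text
clock: 9.3
eef_pos: [523.9, -160.2, 39.1]
tool_rot: [3.141, -0.006, 3.13]
force: [-8.2, 1.6, 5.3]
width: -0.1
gripper_force: 3.8
```

Emit:
jog_arm --plan '[{"tx":0.02,"ty":0,"tz":0,"wx":0,"wy":0,"wz":0,"claw":1},{"tx":0.12,"ty":0,"tz":0,"wx":0,"wy":0,"wz":0,"claw":1},{"tx":0.26,"ty":0,"tz":0,"wx":0,"wy":0,"wz":0,"claw":1},{"tx":0.26,"ty":0,"tz":-0.15,"wx":0,"wy":0,"wz":0,"claw":1},{"tx":0.26,"ty":0.1,"tz":-0.3,"wx":0,"wy":0,"wz":0,"claw":1},{"tx":0.26,"ty":0.2,"tz":-0.45,"wx":0,"wy":0,"wz":0,"claw":1},{"tx":0.26,"ty":0.243,"tz":-0.6,"wx":0,"wy":0,"wz":0,"claw":1},{"tx":0.26,"ty":0.243,"tz":-0.75,"wx":0,"wy":0,"wz":0,"claw":1},{"tx":0.26,"ty":0.243,"tz":-0.9,"wx":0,"wy":0,"wz":0,"claw":1},{"tx":0.26,"ty":0.243,"tz":-1,"wx":0,"wy":0,"wz":0,"claw":1},{"tx":0.26,"ty":0.243,"tz":-1,"wx":0,"wy":0,"wz":0,"claw":1}]'

```text
clock: 10.4
eef_pos: [453.6, -86.9, 344.1]
tool_rot: [-3.139, 0.012, 3.131]
force: [0.1, -0.5, -1.0]
width: -0.1
gripper_force: 0.0
```

```bash
python3 - <<'E'
from h import *
s=ctrl.read_state();print(s["clock"],s["eef_pos"],s["tool_rot"],s["qpos"])
p=ctrl.get_image("top");W=cloud(p).reshape(-1,3);x,y,z=W.T
for nm,a,b in(("L",-85,60),("R",-235,-90)):
    m=(z>40)&(z<62)&(x>470)&(x<575)&(y>a)&(y<b);print(nm,np.round(np.percentile(W[m],[3,50,97],axis=0)).tolist())
cv2.imwrite("pics/c.png",cv2.resize(p["img"][120:300,160:440],None,fx=2.8,fy=2.8)[...,::-1])
E
```

```text
10.4 [453.58939345 -86.87542686 344.12357148] [-3.13946903  0.01237897  3.13067941] [ 0.31188224  0.22923093 -0.22982998  1.85603101  0.06103719  1.05043852
  1.61801258]
L [[536.0, -62.0, 48.0], [544.0, -15.0, 54.0], [572.0, 26.0, 60.0]]Traceback (most recent call last):
  File "<stdin>", line 5, in <module>
    return _quantile_unchecked(
        a, q, axis, out, overwrite_input, method, keepdims, weights)
    return _ureduce(a,
                    func=_quantile_ureduce_func,
    ...<5 lines>...
                    overwrite_input=overwrite_input,
                    method=method)
    r = func(a, **kwargs)
    result = _quantile(arr,
                       quantiles=q,
    ...<2 lines>...
                       out=out,
                       weights=wgt)
    slices_having_nans = np.isnan(arr[-1, ...])
                                  ~~~^^^^^^^^^
IndexError: index -1 is out of bounds for axis 0 with size 0
```

Emit:
jog_arm --plan '[{"tx":-0.15,"ty":0,"tz":0,"wx":0,"wy":0,"wz":0,"claw":1},{"tx":-0.3,"ty":0,"tz":0,"wx":0,"wy":0,"wz":0,"claw":1},{"tx":-0.45,"ty":0,"tz":0,"wx":0,"wy":0,"wz":0,"claw":1},{"tx":-0.6,"ty":0,"tz":0,"wx":0,"wy":0,"wz":0,"claw":1},{"tx":-0.75,"ty":0,"tz":0,"wx":0,"wy":0,"wz":0,"claw":1},{"tx":-0.89,"ty":0,"tz":0,"wx":0,"wy":0,"wz":0,"claw":1},{"tx":-0.89,"ty":0,"tz":0,"wx":0,"wy":0,"wz":0,"claw":1},{"tx":-0.89,"ty":0,"tz":0.1,"wx":0,"wy":0,"wz":0,"claw":1},{"tx":-0.89,"ty":0,"tz":0.25,"wx":0,"wy":0,"wz":0,"claw":1},{"tx":-0.89,"ty":0,"tz":0.4,"wx":0,"wy":0,"wz":0,"claw":1},{"tx":-0.89,"ty":0,"tz":0.4,"wx":0,"wy":0,"wz":0,"claw":1}]'

```text
clock: 11.55
eef_pos: [711.1, -89.3, 210.8]
tool_rot: [3.141, -0.016, 3.131]
force: [-0.2, -0.1, -0.5]
width: -0.2
gripper_force: 0.0
```

```bash
python3 - <<'E'
from h import *
s=ctrl.read_state();t=s["eef_pos"];print(s["clock"],t,s["tool_rot"],s["force"])
p=ctrl.get_image("scene");W=cloud(p).reshape(-1,3);x,y,z=W.T
for nm,a,b in(("L",-85,60),("R",-235,-90)):
    m=(z>40)&(z<62)&(x>470)&(x<575)&(y>a)&(y<b);print(nm,m.sum(),np.round(np.percentile(W[m],[3,50,97],axis=0)).tolist() if m.any() else '')
cv2.imwrite("pics/c.png",cv2.resize(p["img"][40:240,130:400],None,fx=2.8,fy=2.8)[...,::-1])
for th in np.arange(1.08,-0.01,-.04):
    P=np.array([745-140*np.cos(th)+8*np.sin(th)+11,90+140*np.sin(th)+8*np.cos(th)])
    print(round(th,2),np.round(P),"tx",round(-(P[0]-t[0])/300,3),"tz",round(-(P[1]-t[2])/300,3))
E
```

```text
11.55 [711.10583824 -89.25048718 210.84595396] [ 3.14084196 -0.01570222  3.13133767] [-0.19746393 -0.13028619 -0.46421671]
L 199 [[538.0, -59.0, 50.0], [546.0, -10.0, 54.0], [571.0, 30.0, 58.0]]
R 160 [[537.0, -201.0, 48.0], [545.0, -155.0, 54.0], [572.0, -115.0, 58.0]]
1.08 [697. 217.] tx 0.047 tz -0.021
1.04 [692. 215.] tx 0.064 tz -0.013
1.0 [687. 212.] tx 0.08 tz -0.004
0.96 [682. 209.] tx 0.096 tz 0.005
0.92 [678. 206.] tx 0.112 tz 0.015
0.88 [673. 203.] tx 0.127 tz 0.026
0.84 [669. 200.] tx 0.142 tz 0.038
0.8 [664. 196.] tx 0.156 tz 0.049
0.76 [660. 192.] tx 0.17 tz 0.062
0.72 [656. 188.] tx 0.184 tz 0.075
0.68 [652. 184.] tx 0.196 tz 0.089
0.64 [648. 180.] tx 0.209 tz 0.103
0.6 [645. 176.] tx 0.22 tz 0.117
0.56 [642. 171.] tx 0.232 tz 0.132
0.52 [638. 167.] tx 0.242 tz 0.148
0.48 [636. 162.] tx 0.252 tz 0.164
0.44 [633. 157.] tx 0.261 tz 0.18
0.4 [630. 152.] tx 0.27 tz 0.197
0.36 [628. 147.] tx 0.278 tz 0.213
0.32 [626. 142.] tx 0.285 tz 0.231
0.28 [624. 136.] tx 0.291 tz 0.248
0.24 [622. 131.] tx 0.297 tz 0.266
0.2 [620. 126.] tx 0.302 tz 0.284
0.16 [619. 120.] tx 0.307 tz 0.302
0.12 [618. 115.] tx 0.31 tz 0.32
0.08 [617. 109.] tx 0.313 tz 0.339
0.04 [616. 104.] tx 0.316 tz 0.358
-0.0 [616.  98.] tx 0.317 tz 0.376
```

View pics/c.png

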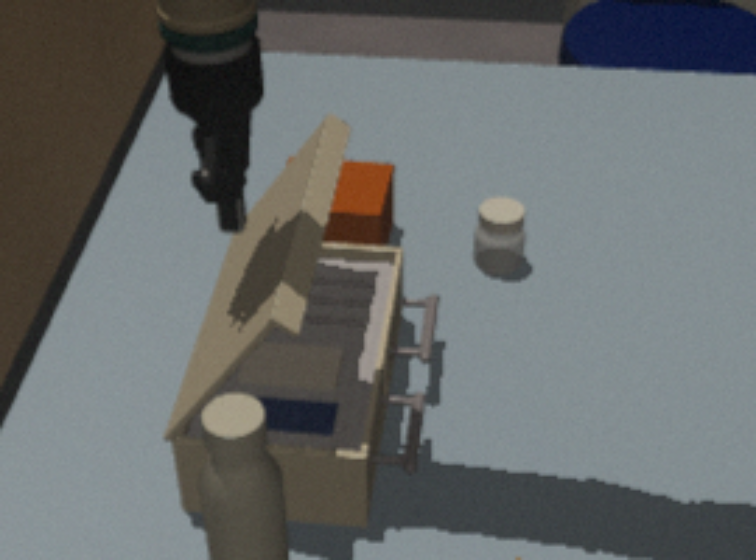

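The picture shows both drawers flush, with the bars at crop (430, 325) and (412, 430), and the fingertips behind the lid at (232, 228). The arm was still settling, so I'll hold for a moment before pushing.

Emit:
jog_arm --plan '[{"tx":0,"ty":0,"tz":0,"wx":0,"wy":0,"wz":0,"claw":1},{"tx":0,"ty":0,"tz":0,"wx":0,"wy":0,"wz":0,"claw":1}]'

```text
clock: 11.8
eef_pos: [718.7, -89.4, 222.5]
tool_rot: [-3.141, 0.005, 3.131]
force: [0.4, 0.2, 0.6]
width: -0.3
gripper_force: 0.0
```

Emit:
jog_arm --plan '[{"tx":0.05,"ty":0,"tz":0.02,"wx":0,"wy":0,"wz":0,"claw":1},{"tx":0.09,"ty":0,"tz":0.03,"wx":0,"wy":0,"wz":0,"claw":1},{"tx":0.11,"ty":0,"tz":0.04,"wx":0,"wy":0,"wz":0,"claw":1},{"tx":0.122,"ty":0,"tz":0.045,"wx":0,"wy":0,"wz":0,"claw":1},{"tx":0.137,"ty":0,"tz":0.055,"wx":0,"wy":0,"wz":0,"claw":1},{"tx":0.152,"ty":0,"tz":0.066,"wx":0,"wy":0,"wz":0,"claw":1},{"tx":0.167,"ty":0,"tz":0.078,"wx":0,"wy":0,"wz":0,"claw":1},{"tx":0.181,"ty":0,"tz":0.09,"wx":0,"wy":0,"wz":0,"claw":1},{"tx":0.195,"ty":0,"tz":0.102,"wx":0,"wy":0,"wz":0,"claw":1},{"tx":0.209,"ty":0,"tz":0.115,"wx":0,"wy":0,"wz":0,"claw":1}]'

```text
clock: 12.8
eef_pos: [654.3, -88.7, 184.3]
tool_rot: [3.142, 0.001, 3.131]
force: [1.6, -0.5, 0.5]
width: 0.1
gripper_force: 0.7
```

Emit:
jog_arm --plan '[{"tx":0.012,"ty":0,"tz":0.014,"wx":0,"wy":0,"wz":0,"claw":1},{"tx":0.025,"ty":0,"tz":0.028,"wx":0,"wy":0,"wz":0,"claw":1},{"tx":0.036,"ty":0,"tz":0.042,"wx":0,"wy":0,"wz":0,"claw":1},{"tx":0.048,"ty":0,"tz":0.057,"wx":0,"wy":0,"wz":0,"claw":1},{"tx":0.058,"ty":0,"tz":0.073,"wx":0,"wy":0,"wz":0,"claw":1},{"tx":0.068,"ty":0,"tz":0.089,"wx":0,"wy":0,"wz":0,"claw":1},{"tx":0.077,"ty":0,"tz":0.105,"wx":0,"wy":0,"wz":0,"claw":1},{"tx":0.086,"ty":0,"tz":0.122,"wx":0,"wy":0,"wz":0,"claw":1},{"tx":0.094,"ty":0,"tz":0.138,"wx":0,"wy":0,"wz":0,"claw":1},{"tx":0.101,"ty":0,"tz":0.156,"wx":0,"wy":0,"wz":0,"claw":1},{"tx":0.107,"ty":0,"tz":0.173,"wx":0,"wy":0,"wz":0,"claw":1}]'

```text
clock: 13.9
eef_pos: [621.9, -88.3, 132.4]
tool_rot: [3.142, -0.0, 3.131]
force: [1.1, 0.5, 0.8]
width: 0.1
gripper_force: 0.5
```

Emit:
jog_arm --plan '[{"tx":0.006,"ty":0,"tz":0.018,"wx":0,"wy":0,"wz":0,"claw":1},{"tx":0.011,"ty":0,"tz":0.034,"wx":0,"wy":0,"wz":0,"claw":1},{"tx":0.015,"ty":0,"tz":0.048,"wx":0,"wy":0,"wz":0,"claw":1},{"tx":0.018,"ty":0,"tz":0.062,"wx":0,"wy":0,"wz":0,"claw":1},{"tx":0.02,"ty":0,"tz":0.074,"wx":0,"wy":0,"wz":0,"claw":1},{"tx":0.022,"ty":0,"tz":0.084,"wx":0,"wy":0,"wz":0,"claw":1},{"tx":0.023,"ty":0,"tz":0.094,"wx":0,"wy":0,"wz":0,"claw":1},{"tx":0.024,"ty":0,"tz":0.102,"wx":0,"wy":0,"wz":0,"claw":1},{"tx":0.025,"ty":0,"tz":0.109,"wx":0,"wy":0,"wz":0,"claw":1}]'

```text
clock: 14.8
eef_pos: [614.7, -88.3, 100.0]
tool_rot: [-3.142, 0.0, 3.131]
force: [0.6, -0.4, 1.5]
width: -0.1
gripper_force: 0.4
```

Emit:
jog_arm --plan '[{"tx":0,"ty":0,"tz":0.005,"wx":0,"wy":0,"wz":0,"claw":1},{"tx":0,"ty":0,"tz":0.01,"wx":0,"wy":0,"wz":0,"claw":1},{"tx":0,"ty":0,"tz":0.015,"wx":0,"wy":0,"wz":0,"claw":1},{"tx":0,"ty":0,"tz":0.02,"wx":0,"wy":0,"wz":0,"claw":1},{"tx":0,"ty":0,"tz":0.02,"wx":0,"wy":0,"wz":0,"claw":1}]'

```text
clock: 15.3
eef_pos: [614.6, -88.2, 97.9]
tool_rot: [-3.141, 0.001, 3.131]
force: [-7.2, -0.2, 26.3]
width: 0.1
gripper_force: 13.1
```

Emit:
jog_arm --plan '[{"tx":0,"ty":0,"tz":-0.02,"wx":0,"wy":0,"wz":0,"claw":1},{"tx":0,"ty":0,"tz":-0.1,"wx":0,"wy":0,"wz":0,"claw":1},{"tx":0,"ty":0,"tz":-0.25,"wx":0,"wy":0,"wz":0,"claw":1},{"tx":0,"ty":0,"tz":-0.4,"wx":0,"wy":0,"wz":0,"claw":1},{"tx":0.15,"ty":0,"tz":-0.55,"wx":0,"wy":0,"wz":0,"claw":1},{"tx":0.3,"ty":0,"tz":-0.65,"wx":0,"wy":0,"wz":0,"claw":1},{"tx":0.45,"ty":0,"tz":-0.7,"wx":0,"wy":0,"wz":0,"claw":1},{"tx":0.55,"ty":0.2,"tz":-0.7,"wx":0,"wy":0,"wz":0,"claw":1},{"tx":0.55,"ty":0.4,"tz":-0.7,"wx":0,"wy":0,"wz":0,"claw":1},{"tx":0.55,"ty":0.6,"tz":-0.7,"wx":0,"wy":0,"wz":0,"claw":1},{"tx":0.55,"ty":0.6,"tz":-0.7,"wx":0,"wy":0,"wz":0,"claw":1}]'

```text
clock: 16.4
eef_pos: [450.6, 95.9, 304.7]
tool_rot: [3.141, 0.001, 3.132]
force: [0.6, -0.0, 0.1]
width: 0.2
gripper_force: 0.0
```

```bash
python3 - <<'E'
from h import *
ims=[]
for n in("top","scene"):
    p=ctrl.get_image(n);W=cloud(p).reshape(-1,3);x,y,z=W.T
    m=(z>86)&(z<110)&(x>575)&(x<735)&(y>-225)&(y<45);c=np.linalg.lstsq(np.c_[W[m][:,:2],np.ones(m.sum())],z[m],rcond=None)[0]
    print(n,"lid slope",c,np.median(z[m]))
    for nm,a,b in(("L",-85,60),("R",-235,-90)):
        m=(z>40)&(z<62)&(x>470)&(x<575)&(y>a)&(y<b);print(nm,m.sum(),np.round(np.percentile(W[m],[3,50],axis=0)).tolist() if m.any() else '')
    ims.append(cv2.resize(p["img"],(400,300)) if n=="top" else cv2.resize(p["img"][80:230,180:380],(400,300)))
cv2.imwrite("pics/d.png",np.hstack(ims)[...,::-1])
E
```

```text
top lid slope [-2.09786434e-04  5.98399867e-04  9.82097408e+01] 98.01814620268874
L 214 [[536.0, -61.0, 48.0], [544.0, -15.0, 54.0]]
R 220 [[534.0, -207.0, 50.0], [542.0, -163.0, 54.0]]
scene lid slope [-3.44074102e-04 -1.49292904e-04  9.85710736e+01] 98.35339737948891
L 192 [[538.0, -58.0, 50.0], [545.0, -10.0, 54.0]]
R 148 [[537.0, -203.0, 49.0], [545.0, -156.0, 54.0]]
```

View pics/d.png

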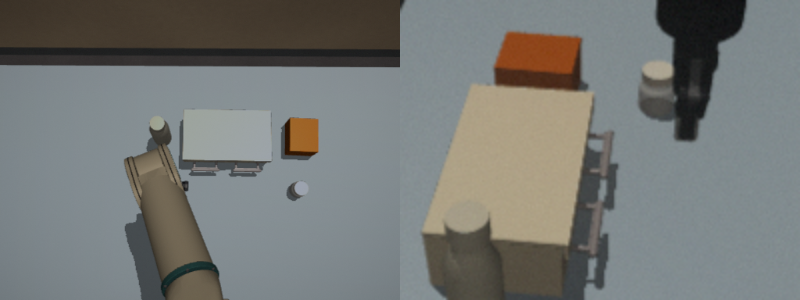

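The picture shows the lid flat at (228, 135), at 98 mm and level. Both bars are close in at (205, 170) and (247, 170), the bystanders are where they stood, and the hand is clear at z 305. I'm handing the job in.

```bash
python3 -c "
from cell import ctrl
print(ctrl.finish_job())"
```

```text
the job is handed in; nothing more can be done
None
```

The job is handed in: I pushed both drawers home and then the lid shut (level at 98 mm), and the hand finished clear at about 16 s; the bottle, box and jar looked undisturbed, but the arm hid the steel block in my last picture, so I didn't check that one.

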